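Bring the specimen rod from its storage sleeve to the rod rest

TASK

Draw the specimen rod straight out of its leaning storage sleeve, without levering it in the sleeve or knocking it on the stand, and lay it gently and level in the rod rest for inspection: its neck, the waist between flange and handle, in one V fork and its shaft in the other, so that the fine tip lies above the long end of the rest's base; the tip must never touch the desk. Then swing the dust cap fully shut over the empty sleeve, and leave the mug, the loupe and the blower where they stand.

Things in the scene. Friction and masses are not known exactly. Their poses are not given: they have to be found in the camera images.
- specimen_rod: Rod 185 mm long, 0.095 kg, handle up in the sleeve. z axis: tip to handle; origin on the axis at the flange's underside, which sits on the sleeve's mouth. Along z in mm: brass needle tip -104 to -86 (5 dia.), steel shaft -90 to 0 (9 dia.), flange 0 to 5 (23 dia.), neck 5 to 21 (12 dia.), black handle 21 to 81 (18 dia., grasp here). Round: its x and y axes mean nothing.
- rod_grip (a point): middle of the handle, on the rod's axis (z = 51 mm)
- rod_neck (a point): middle of the neck, on the axis (z = 13 mm)
- rod_shaft (a point): point of the shaft that lies in the second fork, on the axis (z = -62 mm)
- rod_tip (a point): the needle's point (z = -104 mm)
- sleeve_stand: The storage stand, fixed: grey foot 120 x 84 x 19 mm with a pillar and an aluminium sleeve (24 outside, 13 bore, 107 mm deep) that leans 35 degrees from vertical towards the stand's +x. Origin at the desk under the middle of the foot (foot: x -65 to 55); z up. Middle of the mouth at (35, 0, 118) mm.
- sleeve_mouth (a point): middle of the sleeve's mouth, where the flange sits; its z axis is the sleeve's axis, pointing out of the mouth; its -x points to the hinge of the cap
- dust_cap (a joint): hinge of the dust cap in rad: 0 shut on the mouth, up to 2.8 open. The hinge line is level, along the stand's y, at (-16.5, 0, 3) mm in sleeve_mouth's frame. The stiff hinge stays where it is left.
- cap_hinge (a point): middle of the hinge line
- cap_center (a point): middle of the cap, a grey disc 27 dia. and 3.5 mm thick, 17 mm from the hinge line; a tab 11 mm wide runs on to 40 mm from the hinge line
- rod_rest: The rod rest, fixed: aluminium base 160 x 52 x 10 mm with two white V forks (90 degree V, 6 mm thick, open upwards, 32 mm wide over all) at x = +37.5 and -37.5 mm and a lip 27 mm high at the far end of the base. Origin at the desk midway between the forks; the base runs from x = -110 (long end, under the tip) to +50 mm; z up.
- rest_neck (a point): where rod_neck lies when the rod is seated: in the fork at x = +37.5 mm, 60 mm above the desk (neck 16 mm long, fork 6 mm thick)
- rest_shaft (a point): where rod_shaft lies when the rod is seated: in the fork at x = -37.5 mm, 60 mm above the desk
- mug: green mug, 86 dia., 96 mm high, handle to one side; origin under its middle; leave it alone
- loupe: black eyepiece loupe, 35 dia., 34 mm high; origin under its middle; leave it alone
- blower_bulb: rubber dust blower standing upright, 56 dia., 124 mm high; origin under its middle; leave it alone
Things that resemble listed ones, but are neither listed nor needed, are in the scene too. There is more than one size of the sleeve_stand; the one meant has the size given above.

How it is judged:
On the way, in this order (a step that is already met when the one before it is completed fails the run):
1. the rod is drawn clear of the sleeve (z of rod_tip in the frame of sleeve_mouth above 0.005 m), for 0.1 s.
2. the rod lies in both forks of the rest, let go (distance between rod_neck and rest_neck below 0.009 m and distance between rod_shaft and rest_shaft below 0.009 m and contact force between specimen_rod and the fingers below 0.05 N), for 0.2 s.
At the end, for the whole second after the job is handed in: The rod rests in both forks (neck and shaft points each within 9 mm of their places in the rest), still and let go, and the dust cap is shut to within 0.12 rad (distance between rod_neck and rest_neck below 0.009 m and distance between rod_shaft and rest_shaft below 0.009 m and value of joint dust_cap below 0.12 rad and linear speed of specimen_rod below 0.02 m/s); the robot touches nothing.
It fails at once if the rod's tip touches the desk (its point less than 8 mm above it) (height (world z) of rod_tip below 0.008 m).
It fails at once if the rod is levered in the sleeve or knocked on the stand (more than 25 N between them) (contact force between specimen_rod and sleeve_stand above 25 N).
It fails at once if the rod is dropped or forced into the rest (more than 25 N between them) (contact force between specimen_rod and rod_rest above 25 N).
It fails at once if the mug, the loupe or the blower is moved more than 30 mm (distance of any of mug, loupe, blower_bulb from where it was at the start of the episode above 0.03 m).
It also fails if it takes over 54 s, if anything falls off the work surface, if the arm or the gripper's body presses on something with over 40 N, if the wrist force passes 120 N, or if a joint passes its speed limit or range.

ROBOT

A 7-joint arm with a two-finger parallel gripper is mounted at the origin on a cart in front of the work surface, level with it; the furniture and walls round the work are solid. World frame = base frame: x ahead of the robot, y to its left, z up, the work surface at z = 0. Lengths are in m, angles in rad, forces in N, time in s.
With the tool pointing down it reaches from about 0.4 to 0.85 m from the base axis. Payload 4.5 kg.
Tool frame: the origin (TCP) lies midway between the tips of the shut fingers; the grasp point (between the pads) lies arm.grip_depth behind it (arm.grip_depth is the distance from the TCP to the grasp point, in m); z points along the fingers, y is the line along which they close (so a half turn about z gives the same grasp; the last joint's range is limited). The gripper opens to 85 mm and grips with 20 to 120 N. Pads are 22 mm wide; open, the fingers measure 114 mm over their backs; the gripper's body (76 mm by 85 mm) begins 54 mm behind the grasp point. The pads swing forward as they close: fully open they stand 13 mm farther back than shut.
Start: joints at [1.238, 0.689, -0.195, 1.565, 0.157, 0.902, -0.215], TCP at [0.224, -0.583, 0.231] pointing down, gripper open.
Joint ranges: [-3.01, 3.01], [-0.46, 2.08], [-1.47, 1.51], [0.13, 2.56], [-1, 4.14], [0.04, 2.09], [-2.66, 2.66]. Speed limits (rad/s): [2.57, 2.57, 3.14, 3.14, 3.14, 3.14, 3.14].

INTERFACE

Orientations are given as a rotation vector (axis times angle).
In Python, from workcell import arm gives the robot as it stands.
- The arm moves only by the shell command python3 -m jog 'ROWS' [OPENING]. ROWS is JSON, a list of rows, each an object of numbers: "x", "y", "z": the shift along the world's x, y, z in m; "wx", "wy", "wz": the turn, a rotation vector about the world's x, y, z in rad. In form: [{"x": .., "y": .., "z": .., "wx": .., "wy": .., "wz": ..}, ...]. A call has 1 to 10 rows; each row is the pose to reach, as a shift and turn from the pose commanded when the call began; what a row does not reach only later rows make up. A row lasts 1/12 s, in which the tool goes at most 41.7 mm and 7.16 degrees, less where a joint would pass 70% of its speed; a pose out of reach is approached as far as the arm can. A call with a gripper value outside its range is refused whole. OPENING is the closure, from -1 (fully open) to 1 (shut), set as the call begins (- or left out, the last holds). The fingers move at their own pace and stop on an object; the grip force is fixed at half the most. Time passes only in rows, so rows that repeat a pose let the fingers close. It gives the time, the measured TCP pose, the force, the opening and the grip force at its end, in the units of the state.
- arm.get_state(): the state, without advancing time (a new reading comes with each control period).
- arm.camera(name): name is "scene" or "top" or "wrist"; returns a dict with "frame" (420x560x3 uint8, blue, green, red), "z_map" (420x560 float32, m along the optical axis (not along the pixel's ray), 0 where there is no reading), "fovy" (degrees; the focal length in pixels is half the picture's height over the tangent of half this angle, whatever the lens; pixels are square), "cx", "cy" (the principal point, pixels), "R" (3x3) and "t" (3): a world point X has camera coordinates R X + t; the wrist camera has in their place "tool_from_camera" (4x4, takes a point from camera to tool coordinates, whose origin is the TCP and whose axes are the flange's). Camera axes: x right, y down, z forward; pixel columns grow to the right and rows downward; lengths in m; the calibration is good to about 2 mm. A picture is of the moment at which its call begins: read the wrist's pose just before it.
- arm.close_job(): hands the job in; it is judged then, once.
The state is a dict: "clock": time; "q": joint angles; "joint_vel": joint speeds; "joint_efforts": joint torques, N m; "tool_pos": TCP position; "tool_rot": TCP orientation; "force": force on the tool from outside, world axes, zero at the start; "torque": the same for the moment, N m; "width": finger opening in m; "finger_force": force on a finger pad.
Only numpy, scipy, OpenCV 4.12 (cv2) and the standard library are available. Lean on these libraries where they do the work, as an engineer would, in place of code of your own. Each camera call takes 0.05 s, during which the arm holds its last target. There are 200 camera calls.

## Working session

There is one attempt and no reset: what is moved stays moved. The work goes in short steps, Python scripts to look and compute and a shell command to move; the robot and the scene stay as the last step left them, time stands still between calls to the robot, and variables do not carry over. Pictures are saved under pics/ and viewed, at most 10 in all, crops included, and the job is handed in when it is done.

```bash
ls; mkdir -p pics; cat > h.py <<'E'
import numpy as np,cv2
from workcell import arm
from scipy.spatial.transform import Rotation as Rn
def grab(n):
    s=arm.get_state(); c=arm.camera(n); f=c['frame'].shape[0]/2/np.tan(np.radians(c['fovy'])/2)
    if n=='wrist':
        T=np.eye(4);T[:3,:3]=Rn.from_rotvec(s['tool_rot']).as_matrix();T[:3,3]=s['tool_pos']
        W=T@np.array(c['tool_from_camera'])
    else:
        W=np.eye(4);R=np.array(c['R']);W[:3,:3]=R.T;W[:3,3]=-R.T@np.array(c['t'])
    v,u=np.mgrid[:420,:560];z=c['z_map']
    P=np.stack([(u-c['cx'])/f*z,(v-c['cy'])/f*z,z],-1)@W[:3,:3].T+W[:3,3]
    P[z==0]=np.nan
    d=dict(img=c['frame'],P=P,W=W,f=f,cx=c['cx'],cy=c['cy'],z=z)
    return d
def save(d,name,crop=None,k=1):
    i=d['img']
    if crop: i=i[crop[1]:crop[3],crop[0]:crop[2]]
    cv2.imwrite('pics/'+name,cv2.resize(i,None,fx=k,fy=k,interpolation=cv2.INTER_CUBIC))
def proj(d,X):
    c=np.linalg.inv(d['W'])@np.r_[X,1]; return d['f']*c[0]/c[2]+d['cx'],d['f']*c[1]/c[2]+d['cy']
E
python3 - <<'E'
from h import *
import pickle
print(arm.get_state(),arm.grip_depth)
for n in ['scene','top']:
    d=grab(n);pickle.dump(d,open(n+'.pkl','wb'));save(d,n+'.png',k=1.42);print(n,d['W'].round(3).tolist(),d['f'])
E
```

```text
pics
{'clock': 0.0, 'q': array([ 1.23779087,  0.68997251, -0.19449626,  1.56633748,  0.1573025 ,
        0.90249774, -0.21511601]), 'joint_vel': array([-0.0001284 ,  0.00021454, -0.00136975,  0.00231539,  0.00108735,
       -0.00070038, -0.00175143]), 'joint_efforts': array([ 4.09297800e-04, -5.39602089e+01, -1.26678899e+00, -1.58540440e+01,
        9.01096413e-03,  9.38178389e-03, -1.13607666e-05]), 'tool_pos': array([ 0.22385932, -0.58284562,  0.23049251]), 'tool_rot': array([-3.08715668e+00, -5.72716357e-01,  7.46900334e-04]), 'force': array([0.20343126, 0.08782809, 0.05012563]), 'torque': array([0.02828503, 0.00857412, 0.02257952]), 'finger_force': 0.0, 'width': 0.08538124641613183} 0.0187
scene [[-0.434, -0.694, 0.574, 0.039], [-0.901, 0.326, -0.288, 0.294], [0.013, -0.642, -0.766, 0.815], [0.0, 0.0, 0.0, 1.0]] 387.8399379301054
top [[0.007, -0.997, 0.074, 0.451], [-1.0, -0.008, -0.007, 0.043], [0.007, -0.074, -0.997, 1.467], [0.0, 0.0, 0.0, 1.0]] 459.74871293126364
```

View pics/scene.png

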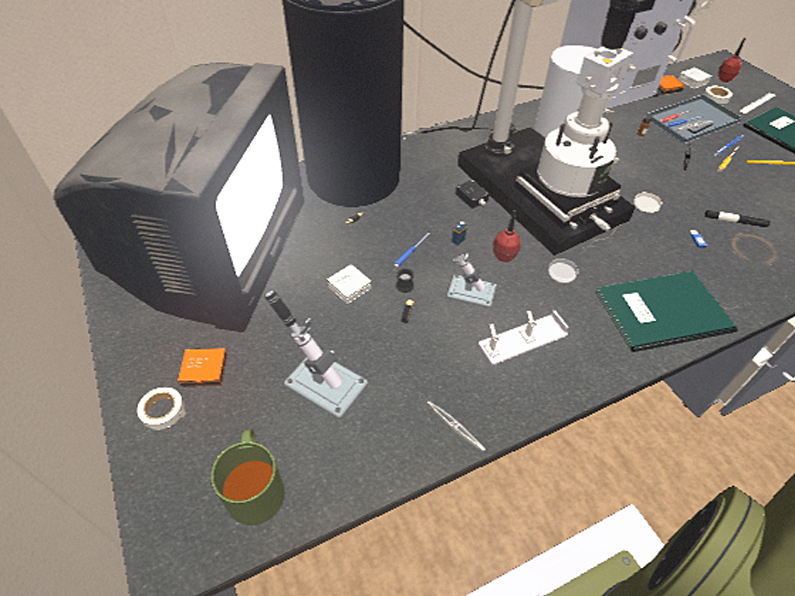

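View pics/top.png

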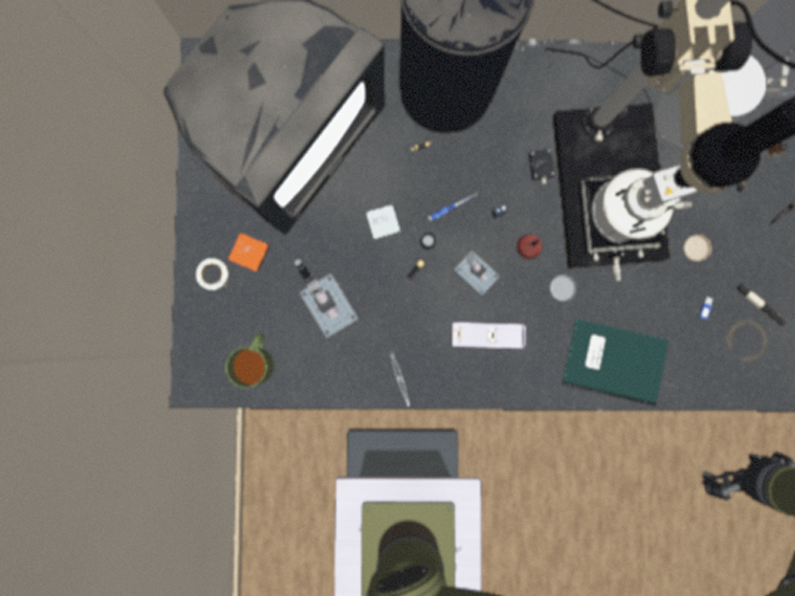

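The candidates for the stand are the larger one holding the rod at scene (325,370) and a smaller empty one at (472,285). The rest is at scene (523,340). The blower at (507,243) has a twin at (730,67). I'll measure foot sizes and check with a close crop.

```bash
python3 - <<'E'
from h import *
import pickle
S=pickle.load(open('scene.pkl','rb'));T=pickle.load(open('top.pkl','rb'))
k=1.42
def rect(d,box,z0,z1,nm):
    x0,y0,x1,y1=[int(a/k) for a in box]
    P=d['P'][y0:y1,x0:x1].reshape(-1,3);P=P[(P[:,2]>z0)&(P[:,2]<z1)]
    r=cv2.minAreaRect((P[:,:2]*1000).astype(np.float32));print(nm,len(P),'c',np.round(r[0],1),'size',np.round(r[1],1),'ang',round(r[2],1),'z',np.median(P[:,2]).round(4)); print(cv2.boxPoints(r).round(0).tolist())
rect(S,(280,335,375,420),.013,.024,'stand S');rect(T,(290,265,365,345),.013,.024,'stand T')
rect(S,(440,262,500,310),.008,.024,'small S');rect(T,(450,245,505,300),.008,.024,'small T')
rect(S,(470,305,575,365),.006,.014,'rest S');rect(T,(445,315,532,355),.006,.014,'rest T')
rect(S,(470,305,575,365),.02,.034,'rest lip S')
rect(S,(470,305,575,365),.045,.08,'forks S')
rect(T,(445,315,532,355),.03,.08,'forks T')
# desk elsewhere
print(np.nanmedian(S['P'][300:320,230:260,2]),np.nanmedian(T['P'][250:260,180:260,2]))
P=S['P'][200:290,185:265].reshape(-1,3);m=P[:,2]>.06;Q=P[m];c=S['img'][200:290,185:265].reshape(-1,3)[m]
for z in np.arange(.06,.26,.01):
    a=Q[(Q[:,2]>=z)&(Q[:,2]<z+.01)]
    if len(a):print(round(z,3),len(a),a.mean(0).round(4),np.ptp(a,axis=0).round(3))
save(S,'stand.png',(170,190,300,300),5.5)
E
```

```text
stand S 928 c [531.1 181.9] size [117.9  82.1] ang 31.9 z 0.017
[[459.0, 186.0], [503.0, 116.0], [603.0, 178.0], [559.0, 248.0]]
stand T 556 c [531.1 179.2] size [118.6  83.2] ang 31.7 z 0.0175
[[459.0, 184.0], [502.0, 113.0], [603.0, 175.0], [560.0, 246.0]]
small S 407 c [ 606.3 -149.3] size [85.1 60.7] ang 47.0 z 0.0122
[[555.0, -160.0], [599.0, -201.0], [658.0, -139.0], [613.0, -98.0]]
small T 339 c [ 610.1 -144.9] size [118.7 111.4] ang 0.5 z 0.0132
[[550.0, -90.0], [551.0, -201.0], [670.0, -200.0], [669.0, -89.0]]
rest S 827 c [ 505.8 -174.4] size [158.3 130.2] ang 89.1 z 0.0101
[[439.0, -252.0], [570.0, -255.0], [572.0, -96.0], [442.0, -94.0]]
rest T 577 c [ 472.2 -177.1] size [ 86.8 187.7] ang 2.4 z 0.0104
[[425.0, -85.0], [433.0, -273.0], [519.0, -269.0], [512.0, -81.0]]
rest lip S 79 c [ 460.4 -177.6] size [ 43.1 153. ] ang 4.6 z 0.0257
[[433.0, -103.0], [445.0, -256.0], [488.0, -252.0], [476.0, -100.0]]
forks S 92 c [ 468. -146.] size [83.7 34.5] ang 88.9 z 0.0586
[[450.0, -188.0], [484.0, -188.0], [486.0, -105.0], [452.0, -104.0]]
forks T 61 c [ 468.2 -179.9] size [147.1  34.2] ang 89.2 z 0.0573
[[450.0, -253.0], [484.0, -254.0], [486.0, -107.0], [452.0, -106.0]]
0.00013790931287727126 0.001632581488830609
0.06 32 [0.5258 0.1898 0.0639] [0.027 0.039 0.01 ]
0.07 102 [0.5254 0.1838 0.0753] [0.039 0.048 0.01 ]
0.08 132 [0.5309 0.1839 0.0854] [0.034 0.037 0.01 ]
0.09 56 [0.5415 0.1915 0.0949] [0.017 0.031 0.009]
0.1 52 [0.5475 0.1947 0.1052] [0.018 0.026 0.01 ]
0.11 53 [0.5549 0.2004 0.1152] [0.033 0.026 0.01 ]
0.12 62 [0.5601 0.2013 0.125 ] [0.029 0.03  0.01 ]
0.13 40 [0.5651 0.2044 0.134 ] [0.031 0.033 0.01 ]
0.14 55 [0.5708 0.2083 0.145 ] [0.041 0.038 0.01 ]
0.15 65 [0.5715 0.2088 0.155 ] [0.046 0.043 0.01 ]
0.16 55 [0.5786 0.2124 0.1654] [0.053 0.042 0.01 ]
0.17 49 [0.5948 0.2226 0.1751] [0.021 0.022 0.01 ]
0.18 49 [0.6007 0.2252 0.1842] [0.021 0.016 0.009]
```

View pics/stand.png

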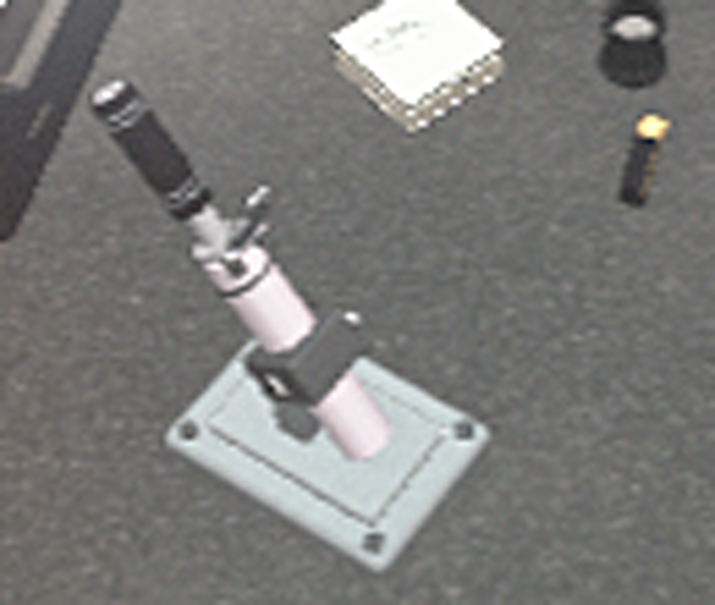

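The chosen stand measures 118×82 mm, which matches the description; the small one is 85×61 mm. In the crop the rod leans up-left, with its black handle from (110,95) to (190,210). The open cap stands on the robot's side at about (255,205).

```bash
cat >> h.py <<'E'
ang=np.radians(31.8);hh=np.array([np.cos(ang),np.sin(ang),0]);
so=np.array([.5353,.1831,0]);zz=np.array([0,0,1.])
M=so+.035*hh+.118*zz; a=np.sin(np.radians(35))*hh+np.cos(np.radians(35))*zz
mx=np.cos(np.radians(35))*hh-np.sin(np.radians(35))*zz; my=np.cross(a,mx); RM=np.c_[mx,my,a]
E
python3 - <<'E'
from h import *
import pickle
from scipy.optimize import least_squares
S=pickle.load(open('scene.pkl','rb'));T=pickle.load(open('top.pkl','rb'))
print('M',M,'a',a,'grip58',M+.058*a)
for nm,d in (('S',S),('T',T)):
    P=d['P'].reshape(-1,3);c=d['img'].reshape(-1,3);L=(P-M)@RM
    # handle cylinder fit
    m=(L[:,2]>.025)&(L[:,2]<.078)&(np.hypot(L[:,0],L[:,1])<.018)
    Q=L[m];
    f=lambda p:np.hypot(Q[:,0]-p[0]-p[2]*Q[:,2],Q[:,1]-p[1]-p[3]*Q[:,2])-.009
    r=least_squares(f,[0,0,0,0],loss='soft_l1',f_scale=.002);print(nm,len(Q),'handle off/slope',r.x.round(4),'max z',L[(np.hypot(L[:,0],L[:,1])<.02)&(L[:,2]<.12),2].max())
    m=(L[:,2]>0)&(L[:,2]<.06)&(L[:,0]>-.08)&(L[:,0]<-.011)&(abs(L[:,1])<.016)
    print('cap',(L[m]*1000).round(0).astype(int).tolist()[:60])
    # obstacles near draw path
    m=(np.nanmin(abs(L),axis=1)<9)&(L[:,2]>.09)&(L[:,2]<.35)&(np.hypot(L[:,0],L[:,1])<.12)
    print('obst',m.sum(), (P[m][np.argsort(np.hypot(L[m,0],L[m,1]))[:5]]).round(3).tolist(), np.sort(np.hypot(L[m,0],L[m,1]))[:3])
    # rest
    m=(abs(P[:,0]-.468)<.045)&(P[:,1]<-.08)&(P[:,1]>-.27)
    w=m&(c.min(1)>140)&(P[:,2]>.006)&(P[:,2]<.014);r=cv2.minAreaRect((P[w,:2]*1000).astype(np.float32));print('base',w.sum(),r,np.median(P[w,2]))
    w=m&(P[:,2]>.04)&(P[:,1]>-.24);Q=P[w]
    for lo,hi in((-.15,-.09),(-.21,-.15)):
        q=Q[(Q[:,1]>lo)&(Q[:,1]<hi)];print('fork',len(q),q.min(0).round(3),q.max(0).round(3),q.mean(0).round(4))
save(T,'t2.png',(300,210,390,260),8)
E
```

```text
M [0.56504624 0.20154345 0.118     ] a [0.48747842 0.30224943 0.81915204] grip58 [0.59331999 0.21907392 0.16551082]
S 197 handle off/slope [ 0.0029 -0.0004 -0.0031 -0.003 ] max z 0.08363412294165914
cap [[-48, -3, 30], [-46, -1, 29], [-49, -2, 28], [-36, -11, 21], [-47, 3, 29], [-48, 1, 28], [-46, -2, 25], [-40, -7, 21], [-48, 6, 30], [-47, 4, 27], [-45, 1, 25], [-39, -4, 20], [-35, -8, 17], [-44, 6, 26], [-44, 4, 25], [-39, -1, 21], [-35, -5, 17], [-27, -11, 11], [-32, 3, 21], [-44, 7, 24], [-39, 3, 21], [-35, -1, 17], [-28, -7, 12], [-31, 5, 20], [-37, 7, 22], [-39, 6, 21], [-33, 1, 16], [-28, -4, 12], [-23, -8, 8], [-36, 10, 21], [-38, 8, 20], [-35, 5, 17], [-31, 1, 13], [-23, -5, 8], [-18, -9, 4], [-37, 11, 20], [-35, 9, 18], [-30, 4, 13], [-24, -1, 9], [-19, -5, 5], [-17, -8, 2], [-34, 13, 19], [-35, 12, 17], [-31, 8, 14], [-24, 3, 9], [-19, -2, 5], [-16, -5, 2], [-17, -7, 0], [-29, 12, 15], [-31, 11, 14], [-25, 6, 10], [-17, 1, 4], [-29, 14, 13], [-25, 10, 10], [-18, 4, 5], [-16, 1, 2], [-14, 9, 6], [-17, 9, 6], [-19, 8, 5], [-18, 6, 3]]
obst 5631 [[0.691, 0.278, 0.328], [0.69,
[... 780 characters left out ...]
, 9, 8], [-27, 6, 14], [-34, 3, 20], [-40, 0, 25], [-45, -3, 29], [-49, -5, 30], [-26, 10, 12], [-36, 7, 21], [-42, 4, 26], [-45, 1, 26], [-48, -1, 28], [-35, 11, 19], [-39, 8, 20], [-47, 3, 26]]
obst 2881 [[0.689, 0.278, 0.326], [0.688, 0.277, 0.322], [0.692, 0.281, 0.328], [0.689, 0.281, 0.326], [0.688, 0.279, 0.321]] [0.00058392 0.0011851  0.00205889]
base 533 ((468.0363464355469, -176.5212860107422), (156.1163330078125, 52.19696044921875), 88.83031463623047) 0.010693618396323767
fork 25 [ 0.452 -0.113  0.049] [ 0.486 -0.106  0.072] [ 0.4685 -0.1092  0.0599]
fork 27 [ 0.453 -0.187  0.045] [ 0.483 -0.181  0.073] [ 0.4679 -0.1836  0.0604]<stdin>:16: RuntimeWarning: All-NaN slice encountered
```

```bash
python3 -m jog '[{"x":0,"y":0,"z":0.03},{"x":0.02,"y":0.03,"z":0.06},{"x":0.04,"y":0.07,"z":0.06},{"x":0.06,"y":0.11,"z":0.06},{"x":0.08,"y":0.15,"z":0.06},{"x":0.1,"y":0.19,"z":0.06},{"x":0.12,"y":0.22,"z":0.06},{"x":0.14,"y":0.25,"z":0.06},{"x":0.16,"y":0.28,"z":0.06},{"x":0.18,"y":0.31,"z":0.06}]'; python3 -c "
from h import *
print(arm.get_state()['q'].round(3),Rn.from_rotvec(arm.get_state()['tool_rot']).as_matrix().round(2).tolist())"
```

```text
[ 1.238  0.69  -0.195  1.566  0.157  0.903 -0.215] [[0.93, 0.36, -0.0], [0.36, -0.93, 0.0], [-0.0, -0.0, -1.0]]invalid input at $[0]: expected keys x, y, z, wx, wy, wz
```

The cap stands about 2.4 rad open, with its tip at (-48, 31) mm in the mouth frame. I'll grasp the handle at z ≈ 58 mm with the tool leaning 30° from vertical, so the gripper body clears the cap.

```bash
cat >> h.py <<'E'
s,c=np.sin(np.radians(25)),np.cos(np.radians(25))
def tool(axis,mxv):  # rod axis, direction perpendicular (approach plane)
    z=c*mxv-s*axis; x=s*mxv+c*axis; return np.c_[x,np.cross(z,x),z]
def rel(p,R):
    st=arm.get_state();return (p-st['tool_pos']).round(4),(Rn.from_matrix(R)*Rn.from_rotvec(st['tool_rot']).inv()).as_rotvec().round(4)
RG=tool(a,mx); G=M+.058*a
E
python3 - <<'E'
from h import *
tcp=G+arm.grip_depth*RG[:,2]
print(RG.round(3).tolist(),tcp,tcp-.1*RG[:,2]); print(rel(tcp-.1*RG[:,2],RG))
E
```

```text
[[0.736, 0.527, 0.425], [0.456, -0.85, 0.263], [0.5, 0.0, -0.866]] [0.60126649 0.22400096 0.14931614] [0.55877185 0.19765317 0.23591868]
(array([0.3349, 0.7805, 0.0054]), array([ 0.2318, -0.4704,  0.1834]))
```

```bash
python3 -m jog '[{"x":0.01,"y":0.015,"z":0.03,"wx":0,"wy":0,"wz":0},{"x":0.025,"y":0.04,"z":0.06,"wx":0,"wy":0,"wz":0},{"x":0.045,"y":0.07,"z":0.08,"wx":0,"wy":0,"wz":0},{"x":0.06,"y":0.105,"z":0.09,"wx":0,"wy":0,"wz":0},{"x":0.075,"y":0.14,"z":0.1,"wx":0,"wy":0,"wz":0.03},{"x":0.09,"y":0.175,"z":0.1,"wx":0,"wy":0,"wz":0.06},{"x":0.105,"y":0.21,"z":0.1,"wx":0,"wy":0,"wz":0.09},{"x":0.12,"y":0.245,"z":0.1,"wx":0,"wy":0,"wz":0.12},{"x":0.135,"y":0.28,"z":0.1,"wx":0,"wy":0,"wz":0.15},{"x":0.15,"y":0.315,"z":0.1,"wx":0,"wy":0,"wz":0.18}]' -1
python3 -m jog '[{"x":0.015,"y":0.035,"z":0,"wx":0.02,"wy":-0.05,"wz":0},{"x":0.03,"y":0.07,"z":0,"wx":0.05,"wy":-0.1,"wz":0},{"x":0.045,"y":0.105,"z":0,"wx":0.07,"wy":-0.15,"wz":0},{"x":0.06,"y":0.14,"z":0,"wx":0.1,"wy":-0.2,"wz":0},{"x":0.075,"y":0.175,"z":0,"wx":0.12,"wy":-0.25,"wz":0},{"x":0.09,"y":0.21,"z":0,"wx":0.15,"wy":-0.3,"wz":0},{"x":0.105,"y":0.245,"z":0,"wx":0.18,"wy":-0.35,"wz":0},{"x":0.12,"y":0.28,"z":0,"wx":0.2,"wy":-0.4,"wz":0},{"x":0.135,"y":0.315,"z":0,"wx":0.22,"wy":-0.45,"wz":0},{"x":0.15,"y":0.35,"z":0,"wx":0.23,"wy":-0.47,"wz":0}]'
python3 - <<'E'
from h import *
tcp=G+arm.grip_depth*RG[:,2]
print(rel(tcp-.1*RG[:,2],RG),arm.get_state()['q'])
E
```

```text
clock: 0.93
tool_pos: [0.3742, -0.2666, 0.3312]
tool_rot: [-3.024, -0.85, 0.001]
force: [1.5, 0.1, 0.2]
width: 0.0856
finger_force: 0.0
clock: 1.77
tool_pos: [0.5226, 0.0814, 0.3302]
tool_rot: [-2.839, -0.793, -0.774]
force: [0.4, -0.5, 0.8]
width: 0.0855
finger_force: 0.0
(array([ 0.0362,  0.1162, -0.0943]), array([0.0395, 0.0202, 0.0219])) [ 0.15426521  0.29545096 -0.39563821  2.17473012 -0.0854149   0.18669909
 -1.14268432]
```

```bash
python3 -m jog '[{"x":0.01,"y":0.03,"z":0,"wx":0.01,"wy":0.005,"wz":0.005},{"x":0.02,"y":0.06,"z":-0.01,"wx":0.02,"wy":0.01,"wz":0.01},{"x":0.025,"y":0.09,"z":-0.025,"wx":0.03,"wy":0.015,"wz":0.015},{"x":0.03,"y":0.11,"z":-0.045,"wx":0.04,"wy":0.02,"wz":0.02},{"x":0.036,"y":0.116,"z":-0.065,"wx":0.04,"wy":0.02,"wz":0.022},{"x":0.036,"y":0.116,"z":-0.08,"wx":0.04,"wy":0.02,"wz":0.022},{"x":0.036,"y":0.116,"z":-0.08,"wx":0.04,"wy":0.02,"wz":0.022}]'
python3 - <<'E'
from h import *
tcp=G+arm.grip_depth*RG[:,2]
print(rel(tcp,RG),arm.get_state()['q'])
d=grab('wrist');save(d,'w1.png')
for z in(.03,.058,.081):print(proj(d,M+z*a))
P=d['P'].reshape(-1,3);L=(P-M)@RM
from scipy.optimize import least_squares
m=(L[:,2]>.027)&(L[:,2]<.076)&(np.hypot(L[:,0],L[:,1])<.02);Q=L[m]
f=lambda p:np.hypot(Q[:,0]-p[0]-p[2]*(Q[:,2]-.058),Q[:,1]-p[1]-p[3]*(Q[:,2]-.058))-.009
r=least_squares(f,[0,0,0,0],loss='soft_l1',f_scale=.002);print(len(Q),r.x.round(4))
m=(np.hypot(L[:,0],L[:,1])<.02)&(L[:,2]<.12);print('top',np.sort(L[m,2])[-5:])
E
```

```text
clock: 2.35
tool_pos: [0.563, 0.1978, 0.2559]
tool_rot: [-2.798, -0.803, -0.724]
force: [-0.8, -1.0, -0.5]
width: 0.0855
finger_force: 0.0
(array([ 0.0383,  0.0262, -0.1066]), array([ 0.0059, -0.0158, -0.0045])) [-0.2187958   0.49056976 -0.20951776  2.11736404  0.1848875   0.04365782
 -1.5740002 ]
(np.float64(274.78805019380167), np.float64(249.97667843130648))
(np.float64(274.65737626579005), np.float64(223.28210109668518))
(np.float64(274.5345499252967), np.float64(198.19065940732102))
1243 [ 0.0016 -0.0007  0.0023  0.0001]
top [0.08262346 0.08265148 0.08269396 0.08270407 0.08306575]
```

View pics/w1.png

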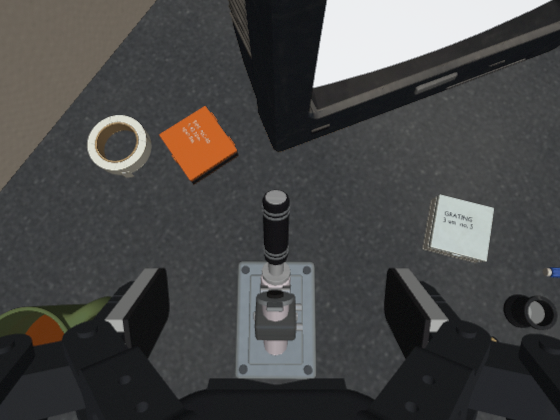

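The picture shows the rod's handle centred at (275,225), where I predicted it, and the fingers straddle it at (150,300) and (410,300). The rod is within 2 mm of the estimate, so I advance.

```bash
python3 -m jog '[{"x":0.007,"y":0.005,"z":-0.02,"wx":0,"wy":0,"wz":0},{"x":0.014,"y":0.01,"z":-0.04,"wx":0,"wy":0,"wz":0},{"x":0.021,"y":0.014,"z":-0.055,"wx":0,"wy":0,"wz":0},{"x":0.025,"y":0.017,"z":-0.06,"wx":0,"wy":0,"wz":0},{"x":0.025,"y":0.017,"z":-0.06,"wx":0,"wy":0,"wz":0},{"x":0.025,"y":0.017,"z":-0.06,"wx":0,"wy":0,"wz":0}]'
cat >> h.py <<'E'
G=G+.0016*mx-.0007*my
E
python3 - <<'E'
from h import *
tcp=G+arm.grip_depth*RG[:,2]
print(rel(tcp,RG),arm.get_state()['q'])
st=arm.get_state();print((Rn.from_rotvec(st['tool_rot']).as_matrix()).round(3).tolist())
E
```

```text
clock: 2.9
tool_pos: [0.597, 0.2144, 0.2098]
tool_rot: [-2.804, -0.811, -0.699]
force: [0.2, 0.2, -1.0]
width: 0.0857
finger_force: 0.0
(array([ 0.0057,  0.0097, -0.0614]), array([ 0.013 , -0.0314, -0.0098])) [-0.21528392  0.611977   -0.23598768  2.04713909  1.28183255  0.0433443
 -2.65533015]
[[0.747, 0.535, 0.395], [0.47, -0.845, 0.256], [0.471, -0.006, -0.882]]
```

The wrist is at its singular limit (q6 ≈ 0.04). I'll back off and use a steeper tool, 18° from vertical.

```bash
python3 -m jog '[{"x":-0.01,"y":-0.005,"z":0.015,"wx":-0.01,"wy":0.02,"wz":0},{"x":-0.018,"y":-0.01,"z":0.03,"wx":-0.02,"wy":0.04,"wz":0},{"x":-0.025,"y":-0.015,"z":0.045,"wx":-0.03,"wy":0.06,"wz":0},{"x":-0.03,"y":-0.018,"z":0.06,"wx":-0.05,"wy":0.09,"wz":0},{"x":-0.03,"y":-0.018,"z":0.065,"wx":-0.07,"wy":0.12,"wz":0},{"x":-0.03,"y":-0.018,"z":0.07,"wx":-0.09,"wy":0.15,"wz":0},{"x":-0.03,"y":-0.018,"z":0.07,"wx":-0.11,"wy":0.18,"wz":0},{"x":-0.03,"y":-0.018,"z":0.07,"wx":-0.12,"wy":0.2,"wz":0},{"x":-0.03,"y":-0.018,"z":0.07,"wx":-0.12,"wy":0.2,"wz":0}]'
sed -i 's/radians(25)/radians(37)/g' h.py
python3 - <<'E'
from h import *
tcp=G+arm.grip_depth*RG[:,2]
print(rel(tcp,RG),rel(tcp-.08*RG[:,2],RG),arm.get_state()['q'],RG[:,2])
E
```

```text
clock: 3.65
tool_pos: [0.5669, 0.1972, 0.2803]
tool_rot: [-2.917, -0.836, -0.37]
force: [0.5, 0.2, 0.1]
width: 0.0852
finger_force: 0.0
(array([ 0.0328,  0.0251, -0.1335]), array([ 0.0183, -0.0566, -0.0055])) (array([ 0.0118,  0.012 , -0.0574]), array([ 0.0183, -0.0566, -0.0055])) [ 0.15796408  0.62210697 -0.89202976  1.81326121  0.70513794  0.75114438
 -2.07083698] [ 0.26263129  0.1628383  -0.95105652]
```

```bash
python3 -m jog '[{"x":0.004,"y":0.004,"z":-0.02,"wx":0.006,"wy":-0.02,"wz":0},{"x":0.008,"y":0.008,"z":-0.04,"wx":0.012,"wy":-0.04,"wz":-0.003},{"x":0.0118,"y":0.012,"z":-0.057,"wx":0.018,"wy":-0.056,"wz":-0.005},{"x":0.0118,"y":0.012,"z":-0.057,"wx":0.018,"wy":-0.056,"wz":-0.005},{"x":0.015,"y":0.014,"z":-0.07,"wx":0.018,"wy":-0.056,"wz":-0.005},{"x":0.018,"y":0.016,"z":-0.08,"wx":0.018,"wy":-0.056,"wz":-0.005},{"x":0.021,"y":0.018,"z":-0.09,"wx":0.018,"wy":-0.056,"wz":-0.005},{"x":0.021,"y":0.018,"z":-0.09,"wx":0.018,"wy":-0.056,"wz":-0.005}]'
python3 - <<'E'
from h import *
tcp=G+arm.grip_depth*RG[:,2]
print(rel(tcp,RG),arm.get_state()['q'])
E
```

```text
clock: 4.32
tool_pos: [0.5874, 0.2143, 0.1885]
tool_rot: [-2.908, -0.829, -0.457]
force: [-0.5, -0.3, 0.3]
width: 0.0854
finger_force: 0.0
(array([ 0.0123,  0.008 , -0.0417]), array([ 0.0029, -0.0013,  0.0001])) [ 0.00564503  0.72009931 -0.67660806  1.91035664  0.97330387  0.49085671
 -2.32950456]
```

```bash
python3 -m jog '[{"x":0.003,"y":0.002,"z":-0.011,"wx":0.003,"wy":-0.001,"wz":0},{"x":0.006,"y":0.004,"z":-0.022,"wx":0.003,"wy":-0.001,"wz":0},{"x":0.009,"y":0.006,"z":-0.032,"wx":0.003,"wy":-0.001,"wz":0},{"x":0.0123,"y":0.008,"z":-0.0417,"wx":0.003,"wy":-0.001,"wz":0},{"x":0.0123,"y":0.008,"z":-0.0417,"wx":0.003,"wy":-0.001,"wz":0},{"x":0.0123,"y":0.008,"z":-0.0417,"wx":0.003,"wy":-0.001,"wz":0}]'
python3 - <<'E'
from h import *
tcp=G+arm.grip_depth*RG[:,2]
print(rel(tcp,RG),arm.get_state()['q'])
d=grab('wrist');P=d['P'].reshape(-1,3);T=arm.get_state();L=(P-M)@RM
m=(L[:,2]>.025)&(L[:,2]<.08)&(np.hypot(L[:,0],L[:,1])<.02);Q=L[m]
for lo in np.arange(.03,.08,.01):
    q=Q[(Q[:,2]>lo)&(Q[:,2]<lo+.01)]
    if len(q)>5:print(lo.round(3),len(q),'ymid',(q[:,1].min()+q[:,1].max())/2,np.ptp(q[:,1]),'xmin',q[:,0].min())
E
```

```text
clock: 4.82
tool_pos: [0.5999, 0.2227, 0.1479]
tool_rot: [-2.905, -0.828, -0.462]
force: [0.0, -0.3, -0.1]
width: 0.0849
finger_force: 0.0
(array([-0.0002, -0.0005, -0.0011]), array([-0.0007,  0.0011, -0.0002])) [-0.05526894  0.78217603 -0.58863184  1.90513239  1.07343785  0.41652274
 -2.42099586]
0.03 357 ymid -0.0007248313668944415 0.01830508204493112 xmin -0.00819683670575826
0.04 335 ymid -0.0007151565326159737 0.017795675936083836 xmin -0.007929688502970086
0.05 388 ymid -0.0007437307173126812 0.017827550116171844 xmin -0.007960617419627196
0.06 397 ymid -0.0007738779892485868 0.018050766331248785 xmin -0.00791647838198708
0.07 802 ymid -0.0007255800992917736 0.018510088637820346 xmin -0.008213344934984672
```

```bash
python3 -m jog '[{"x":0,"y":0,"z":0,"wx":0,"wy":0,"wz":0},{"x":0,"y":0,"z":0,"wx":0,"wy":0,"wz":0},{"x":0,"y":0,"z":0,"wx":0,"wy":0,"wz":0},{"x":0,"y":0,"z":0,"wx":0,"wy":0,"wz":0},{"x":0,"y":0,"z":0,"wx":0,"wy":0,"wz":0},{"x":0,"y":0,"z":0,"wx":0,"wy":0,"wz":0},{"x":0,"y":0,"z":0,"wx":0,"wy":0,"wz":0},{"x":0,"y":0,"z":0,"wx":0,"wy":0,"wz":0}]' 1
```

```text
clock: 5.53
tool_pos: [0.6003, 0.2224, 0.1485]
tool_rot: [-2.905, -0.827, -0.464]
force: [1.0, -0.9, 1.8]
width: 0.0163
finger_force: 58.4
```

```bash
python3 -m jog '[{"x":0.0024,"y":0.0015,"z":0.0041,"wx":0,"wy":0,"wz":0},{"x":0.0049,"y":0.003,"z":0.0082,"wx":0,"wy":0,"wz":0},{"x":0.0073,"y":0.0045,"z":0.0123,"wx":0,"wy":0,"wz":0},{"x":0.0098,"y":0.006,"z":0.0164,"wx":0,"wy":0,"wz":0},{"x":0.0122,"y":0.0076,"z":0.0205,"wx":0,"wy":0,"wz":0},{"x":0.0146,"y":0.0091,"z":0.0246,"wx":0,"wy":0,"wz":0},{"x":0.0146,"y":0.0091,"z":0.0246,"wx":0,"wy":0,"wz":0}]'
python3 - <<'E'
from h import *
st=arm.get_state();print(st['q'],RM.T@(st['tool_pos']-(G+arm.grip_depth*RG[:,2])),rel(G,RG)[1],st['force'])
E
```

```text
clock: 6.12
tool_pos: [0.6155, 0.2323, 0.174]
tool_rot: [-2.904, -0.826, -0.466]
force: [0.1, -0.2, 0.6]
width: 0.0163
finger_force: 58.6
[-0.02083512  0.77528767 -0.66831175  1.8338889   0.97990204  0.51093802
 -2.31773471] [-0.00024326  0.00022403  0.03304134] [-0.0023  0.0034  0.0004] [ 0.0997659  -0.23872806  0.60909578]
```

```bash
python3 -m jog '[{"x":0.0049,"y":0.003,"z":0.0082,"wx":0,"wy":0,"wz":0},{"x":0.0098,"y":0.006,"z":0.0164,"wx":0,"wy":0,"wz":0},{"x":0.0146,"y":0.0091,"z":0.0246,"wx":0,"wy":0,"wz":0},{"x":0.0195,"y":0.0121,"z":0.0328,"wx":0,"wy":0,"wz":0},{"x":0.0244,"y":0.0151,"z":0.041,"wx":0,"wy":0,"wz":0},{"x":0.0292,"y":0.0181,"z":0.0492,"wx":0,"wy":0,"wz":0},{"x":0.0341,"y":0.0212,"z":0.0573,"wx":0,"wy":0,"wz":0},{"x":0.039,"y":0.0242,"z":0.0655,"wx":0,"wy":0,"wz":0},{"x":0.0414,"y":0.0257,"z":0.0696,"wx":0,"wy":0,"wz":0},{"x":0.0414,"y":0.0257,"z":0.0696,"wx":0,"wy":0,"wz":0}]'
python3 - <<'E'
from h import *
st=arm.get_state();print(st['q'],RM.T@(st['tool_pos']-(G+arm.grip_depth*RG[:,2])),rel(G,RG)[1],st['force'])
E
```

```text
clock: 6.95
tool_pos: [0.6569, 0.2583, 0.2437]
tool_rot: [-2.903, -0.826, -0.467]
force: [-0.1, -0.7, -1.3]
width: 0.0165
finger_force: 58.6
[ 0.01024641  0.76621404 -0.79830218  1.62129309  0.81336366  0.74149394
 -2.12201393] [-0.00019     0.0004966   0.11814626] [-0.0028  0.0039  0.0002] [-0.09772169 -0.66230313 -1.27721064]
```

The rod is drawn clear: it moved 118 mm, so the tip is about 14 mm above the mouth. Next is the placing pose.

```bash
cat >> h.py <<'E'
r_=np.array([.0157,.9999,0]);O=np.array([.4685,-.146,.06]);RP=tool(r_,-zz)
E
python3 - <<'E'
from h import *
tcp=O+.0825*r_+arm.grip_depth*RP[:,2]
print(tcp,rel(tcp+.1*zz,RP))
p,w=rel(tcp+.1*zz,RP);st=arm.get_state()
R0=Rn.from_rotvec(st['tool_rot'])
for f in np.arange(0,1.01,.1):
    R=(Rn.from_rotvec(w*f)*R0).as_matrix();al=c*R[:,0]-s*R[:,2]
    print(f.round(1),al.round(2),'z_t',R[:,2].round(2))
E
```

```text
[ 0.46961856 -0.07476107  0.04506552] (array([-0.1873, -0.333 , -0.0986]), array([-0.873 ,  0.4947,  0.9191]))
0.0 [0.48 0.3  0.82] z_t [ 0.27  0.17 -0.95]
0.1 [0.49 0.41 0.77] z_t [ 0.21  0.1  -0.97]
0.2 [0.48 0.52 0.7 ] z_t [ 0.15  0.03 -0.99]
0.3 [0.46 0.62 0.63] z_t [ 0.1  -0.04 -0.99]
0.4 [0.43 0.72 0.55] z_t [ 0.06 -0.12 -0.99]
0.5 [0.39 0.8  0.46] z_t [ 0.03 -0.2  -0.98]
0.6 [0.33 0.87 0.37] z_t [ 0.   -0.29 -0.96]
0.7 [0.26 0.92 0.28] z_t [-0.02 -0.37 -0.93]
0.8 [0.19 0.96 0.18] z_t [-0.02 -0.45 -0.89]
0.9 [0.11 0.99 0.09] z_t [-0.02 -0.53 -0.85]
1.0 [ 0.02  1.   -0.  ] z_t [-0.01 -0.6  -0.8 ]
```

```bash
python3 -m jog '[{"x":0.005,"y":-0.015,"z":0.012,"wx":0,"wy":0,"wz":0},{"x":0.01,"y":-0.035,"z":0.025,"wx":0,"wy":0,"wz":0},{"x":0.008,"y":-0.06,"z":0.035,"wx":-0.04,"wy":0.025,"wz":0.046},{"x":0,"y":-0.08,"z":0.04,"wx":-0.087,"wy":0.05,"wz":0.092},{"x":-0.015,"y":-0.1,"z":0.045,"wx":-0.14,"wy":0.08,"wz":0.147},{"x":-0.03,"y":-0.12,"z":0.05,"wx":-0.2,"wy":0.114,"wz":0.212},{"x":-0.045,"y":-0.14,"z":0.05,"wx":-0.262,"wy":0.148,"wz":0.276},{"x":-0.06,"y":-0.16,"z":0.05,"wx":-0.323,"wy":0.183,"wz":0.34},{"x":-0.075,"y":-0.18,"z":0.05,"wx":-0.384,"wy":0.217,"wz":0.405},{"x":-0.09,"y":-0.2,"z":0.05,"wx":-0.436,"wy":0.247,"wz":0.46}]'
python3 - <<'E'
from h import *
tcp=O+.0825*r_+arm.grip_depth*RP[:,2]
print(rel(tcp+.1*zz,RP),arm.get_state()['q'])
E
```

```text
clock: 7.78
tool_pos: [0.5652, 0.0566, 0.2922]
tool_rot: [2.551, 1.475, -0.122]
force: [-1.1, 0.2, -1.5]
width: 0.0158
finger_force: 58.7
(array([-0.0956, -0.1313, -0.1471]), array([-0.4319,  0.2448,  0.456 ])) [ 0.21064103  0.68609343 -0.92331828  1.64402735  0.75637551  1.26610557
 -1.4567701 ]
```

```bash
python3 -m jog '[{"x":-0.01,"y":-0.014,"z":0,"wx":-0.05,"wy":0.028,"wz":0.053},{"x":-0.02,"y":-0.028,"z":0,"wx":-0.1,"wy":0.057,"wz":0.106},{"x":-0.03,"y":-0.042,"z":-0.01,"wx":-0.15,"wy":0.085,"wz":0.158},{"x":-0.04,"y":-0.056,"z":-0.02,"wx":-0.2,"wy":0.113,"wz":0.211},{"x":-0.05,"y":-0.07,"z":-0.03,"wx":-0.25,"wy":0.142,"wz":0.264},{"x":-0.06,"y":-0.084,"z":-0.045,"wx":-0.3,"wy":0.17,"wz":0.317},{"x":-0.07,"y":-0.098,"z":-0.06,"wx":-0.35,"wy":0.198,"wz":0.37},{"x":-0.08,"y":-0.112,"z":-0.075,"wx":-0.4,"wy":0.227,"wz":0.422},{"x":-0.095,"y":-0.131,"z":-0.09,"wx":-0.432,"wy":0.245,"wz":0.456},{"x":-0.0956,"y":-0.1313,"z":-0.09,"wx":-0.432,"wy":0.245,"wz":0.456}]'
python3 - <<'E'
from h import *
tcp=O+.0825*r_+arm.grip_depth*RP[:,2]
print(rel(tcp,RP),arm.get_state()['q'])
E
```

```text
clock: 8.62
tool_pos: [0.4658, -0.0773, 0.1999]
tool_rot: [1.866, 1.84, -0.636]
force: [-0.9, -0.4, -0.7]
width: 0.0162
finger_force: 58.8
(array([ 0.0038,  0.0026, -0.1548]), array([ 0.003 , -0.0084,  0.0015])) [ 0.13084695  0.79600919 -0.81034682  2.04755748  1.0769991   1.34529424
 -1.3859563 ]
```

```bash
python3 -m jog '[{"x":0.002,"y":0.001,"z":-0.025,"wx":0.0,"wy":-0.004,"wz":0},{"x":0.0038,"y":0.0026,"z":-0.055,"wx":0.003,"wy":-0.008,"wz":0.001},{"x":0.0038,"y":0.0026,"z":-0.085,"wx":0.003,"wy":-0.008,"wz":0.001},{"x":0.0038,"y":0.0026,"z":-0.095,"wx":0.003,"wy":-0.008,"wz":0.001},{"x":0.0038,"y":0.0026,"z":-0.095,"wx":0.003,"wy":-0.008,"wz":0.001},{"x":0.0038,"y":0.0026,"z":-0.095,"wx":0.003,"wy":-0.008,"wz":0.001}]'
python3 - <<'E'
from h import *
tcp=O+.0825*r_+arm.grip_depth*RP[:,2]
print(rel(tcp,RP))
for n in('scene','top','wrist'):
    d=grab(n);P=d['P'].reshape(-1,3)
    e=P-O;u=e@r_;w=e@np.array([r_[1],-r_[0],0]);zv=P[:,2]
    for lo,hi,nm in((-.07,-.045,'shaft'),(.026,.029,'flange'),(.031,.044,'neck')):
        m=(u>lo)&(u<hi)&(abs(w)<.03)&(zv>.085)&(zv<.16)
        if m.sum()>3:print(n,nm,m.sum(),'w',w[m].min().round(4),w[m].max().round(4),'ztop',np.percentile(zv[m],[50,98]).round(4))
    m=(abs(w)<.012)&(zv>.095)&(zv<.15)&(u<.1)
    if m.sum():print(n,'u range rod',u[m].min())
    m=(abs(w)<.02)&(zv>.1)&(u>.01)&(u<.045);
    if m.sum():
        q=(np.hypot(w,zv-.116)>.0085)&m; print(n,'flange u',u[q].min() if q.sum() else None,u[q].max() if q.sum() else None)
    for lo,hi in((-.06,-.02),(.02,.06)):
        m=(u>lo)&(u<hi)&(abs(w)<.03)&(zv>.045)&(zv<.078);q=m
        if m.sum()>5:print(n,'fork',m.sum(),'u',u[q].min().round(4),u[q].max().round(4),'w',w[q].min().round(4),w[q].max().round(4),'z',zv[q].max().round(4))
    if n!='top':save(d,'p_%s.png'%n,k=1 if n=='wrist' else 1)
    if n=='scene':
        save(d,'p_scene.png',(300,180,440,270),5.6)
E
```

```text
clock: 9.12
tool_pos: [0.4743, -0.0711, 0.1079]
tool_rot: [1.872, 1.833, -0.611]
force: [-0.3, -0.1, -1.1]
width: 0.0166
finger_force: 58.8
(array([-0.0047, -0.0036, -0.0628]), array([-0.0056,  0.0095,  0.0019]))
scene shaft 27 w -0.0007 0.007 ztop [0.1232 0.1262]
scene flange 4 w -0.0049 0.0009 ztop [0.1265 0.1317]
scene neck 44 w -0.0069 0.014 ztop [0.1267 0.1339]
scene u range rod -0.07299558934085143
scene flange u 0.010143464604762202 0.044754769766219255
scene fork 46 u -0.0407 -0.0325 w -0.0167 0.0154 z 0.0679
scene fork 45 u 0.0349 0.0416 w -0.0175 0.016 z 0.0676
top flange u 0.024647995766094496 0.04495922032030405
wrist shaft 57 w 0.0004 0.0088 ztop [0.1254 0.1263]
wrist flange 23 w -0.0059 0.0146 ztop [0.1326 0.1336]
wrist neck 713 w -0.0065 0.0156 ztop [0.1278 0.1331]
wrist u range rod -0.06085487888221995
wrist flange u 0.027495801142199523 0.040274076397959574
wrist fork 895 u 0.0335 0.0412 w -0.0183 0.0171 z 0.0666
```

View pics/p_scene.png

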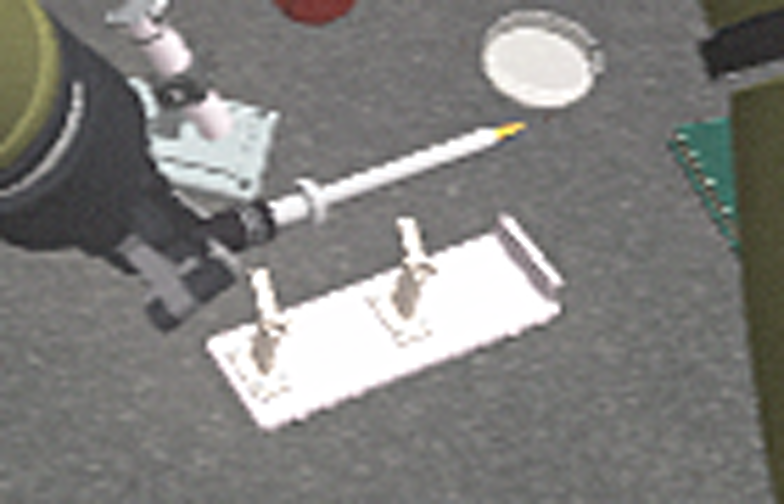

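View pics/p_wrist.png

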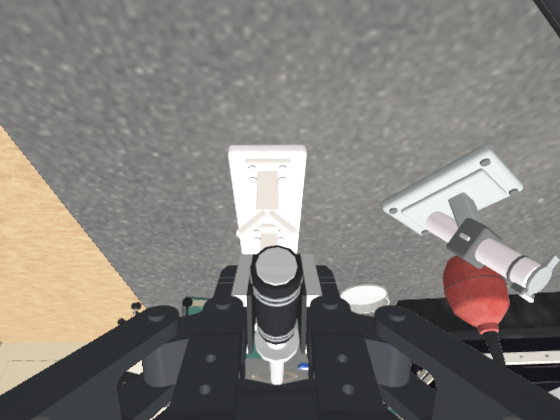

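The rod hangs level above the rest. Its tip is at scene crop (515,130) and the forks are at (265,310) and (410,260). It sits about 5 mm too far in +x and 4 mm too far in +y, so I'll correct that and descend.

```bash
python3 -m jog '[{"x":-0.0025,"y":-0.002,"z":-0.005,"wx":-0.003,"wy":0.005,"wz":0.001},{"x":-0.005,"y":-0.0036,"z":-0.015,"wx":-0.0056,"wy":0.0095,"wz":0.002},{"x":-0.0052,"y":-0.0036,"z":-0.025,"wx":-0.0056,"wy":0.0095,"wz":0.002},{"x":-0.0052,"y":-0.0036,"z":-0.035,"wx":-0.0056,"wy":0.0095,"wz":0.002},{"x":-0.0052,"y":-0.0036,"z":-0.043,"wx":-0.0056,"wy":0.0095,"wz":0.002},{"x":-0.0052,"y":-0.0036,"z":-0.047,"wx":-0.0056,"wy":0.0095,"wz":0.002},{"x":-0.0052,"y":-0.0036,"z":-0.05,"wx":-0.0056,"wy":0.0095,"wz":0.002},{"x":-0.0052,"y":-0.0036,"z":-0.05,"wx":-0.0056,"wy":0.0095,"wz":0.002},{"x":-0.0052,"y":-0.0036,"z":-0.05,"wx":-0.0056,"wy":0.0095,"wz":0.002}]'
python3 - <<'E'
from h import *
tcp=O+.0825*r_+arm.grip_depth*RP[:,2]
print(rel(tcp,RP),arm.get_state()['torque'])
for n in('scene','wrist'):
    d=grab(n);P=d['P'].reshape(-1,3)
    e=P-O;u=e@r_;w=e@np.array([r_[1],-r_[0],0]);zv=P[:,2]
    for lo,hi,nm in((-.07,-.045,'shaft'),(-.03,.01,'shaft2'),(.025,.029,'flange')):
        m=(u>lo)&(u<hi)&(abs(w)<.013)&(zv>.05)&(zv<.11)
        if m.sum()>3:print(n,nm,m.sum(),'w',w[m].min().round(4),w[m].max().round(4),'ztop',np.percentile(zv[m],[50,98]).round(4))
E
```

```text
clock: 10.02
tool_pos: [0.469, -0.0749, 0.0574]
tool_rot: [1.866, 1.837, -0.625]
force: [-0.8, 0.0, -1.0]
width: 0.0161
finger_force: 58.9
(array([ 0.0007,  0.0001, -0.0123]), array([ 0.0001,  0.0001, -0.0001])) [ 0.83633771  0.005828   -0.03851582]
scene shaft 29 w -0.0053 0.0023 ztop [0.0742 0.0779]
scene shaft2 55 w -0.0055 0.0029 ztop [0.0749 0.0776]
scene flange 20 w -0.0127 0.0076 ztop [0.0793 0.0843]
wrist shaft 77 w -0.0054 0.0035 ztop [0.075  0.0758]
wrist shaft2 134 w -0.0051 0.0035 ztop [0.0752 0.076 ]
wrist flange 699 w -0.012 0.0102 ztop [0.0772 0.0824]
```

```bash
python3 -m jog '[{"x":0.0003,"y":0,"z":-0.004,"wx":0,"wy":0,"wz":0},{"x":0.0003,"y":0,"z":-0.007,"wx":0,"wy":0,"wz":0},{"x":0.0003,"y":0,"z":-0.009,"wx":0,"wy":0,"wz":0},{"x":0.0003,"y":0,"z":-0.01,"wx":0,"wy":0,"wz":0},{"x":0.0003,"y":0,"z":-0.0105,"wx":0,"wy":0,"wz":0},{"x":0.0003,"y":0,"z":-0.0105,"wx":0,"wy":0,"wz":0}]'
```

```text
clock: 10.62
tool_pos: [0.4693, -0.075, 0.047]
tool_rot: [1.866, 1.837, -0.625]
force: [-0.4, 0.6, -1.4]
width: 0.0159
finger_force: 58.9
```

```bash
python3 -m jog '[{"x":0,"y":0,"z":-0.0005,"wx":0,"wy":0,"wz":0},{"x":0,"y":0,"z":-0.0005,"wx":0,"wy":0,"wz":0}]'
```

```text
clock: 10.78
tool_pos: [0.4694, -0.075, 0.0466]
tool_rot: [1.866, 1.837, -0.624]
force: [0.1, 0.6, 0.1]
width: 0.0159
finger_force: 59.0
```

```bash
python3 -m jog '[{"x":0,"y":0,"z":-0.0005,"wx":0,"wy":0,"wz":0},{"x":0,"y":0,"z":-0.0007,"wx":0,"wy":0,"wz":0}]'; python3 - <<'E'
from h import *
print(arm.get_state()['torque'])
for n in('wrist',):
    d=grab(n);P=d['P'].reshape(-1,3)
    e=P-O;u=e@r_;w=e@np.array([r_[1],-r_[0],0]);zv=P[:,2]
    for lo,hi,nm in((-.07,-.045,'shaft'),(-.03,.01,'shaft2'),(.025,.029,'flange')):
        m=(u>lo)&(u<hi)&(abs(w)<.013)&(zv>.05)&(zv<.11)
        if m.sum()>3:print(n,nm,m.sum(),'w',w[m].min().round(4),w[m].max().round(4),'ztop',np.percentile(zv[m],[50,98]).round(4))
E
```

```text
clock: 10.95
tool_pos: [0.4696, -0.075, 0.0461]
tool_rot: [1.866, 1.837, -0.624]
force: [0.1, 0.8, 3.3]
width: 0.0163
finger_force: 59.1
[ 0.26189088 -0.12130382  0.0928848 ]
wrist shaft 60 w -0.0044 0.004 ztop [0.0646 0.0655]
wrist shaft2 145 w -0.0046 0.0041 ztop [0.0646 0.0653]
wrist flange 671 w -0.0114 0.0106 ztop [0.0664 0.0714]
```

```bash
python3 -m jog '[{"x":0,"y":0,"z":0,"wx":0,"wy":0,"wz":0},{"x":0,"y":0,"z":0,"wx":0,"wy":0,"wz":0},{"x":0,"y":0,"z":0,"wx":0,"wy":0,"wz":0},{"x":0,"y":0,"z":0,"wx":0,"wy":0,"wz":0},{"x":0,"y":0,"z":0,"wx":0,"wy":0,"wz":0},{"x":0,"y":0,"z":0,"wx":0,"wy":0,"wz":0}]' -0.2; python3 -m jog '[{"x":0,"y":0.006,"z":0.008,"wx":0,"wy":0,"wz":0},{"x":0,"y":0.016,"z":0.021,"wx":0,"wy":0,"wz":0},{"x":0,"y":0.03,"z":0.04,"wx":0,"wy":0,"wz":0},{"x":0,"y":0.045,"z":0.06,"wx":0,"wy":0,"wz":0},{"x":0,"y":0.06,"z":0.08,"wx":0,"wy":0,"wz":0},{"x":0,"y":0.075,"z":0.1,"wx":0,"wy":0,"wz":0},{"x":0,"y":0.075,"z":0.12,"wx":0,"wy":0,"wz":0},{"x":0,"y":0.075,"z":0.14,"wx":0,"wy":0,"wz":0}]'
python3 - <<'E'
from h import *
print(arm.get_state()['q'])
for n in('wrist','scene'):
    d=grab(n);P=d['P'].reshape(-1,3)
    e=P-O;u=e@r_;w=e@np.array([r_[1],-r_[0],0]);zv=P[:,2]
    for lo,hi,nm in((-.07,-.045,'shaft'),(-.03,.01,'shaft2'),(.02,.033,'flange'),(.05,.09,'handle')):
        m=(u>lo)&(u<hi)&(abs(w)<.013)&(zv>.05)&(zv<.11)
        if m.sum()>3:print(n,nm,m.sum(),'u',u[m].min().round(4),u[m].max().round(4),'w',w[m].min().round(4),w[m].max().round(4),'ztop',np.percentile(zv[m],[50,98]).round(4))
    m=(abs(w)<.013)&(zv>.045)&(zv<.09)&(u>.02);print('handle end u (expect .1055)',u[m].max())
    if n=='scene':
        q=(np.hypot(w,zv-.06)>.0085)&m&(u<.033)&(zv>.068);print('flange',u[q].min(),u[q].max());save(d,'rest2.png',(290,170,440,270),5.3)
E
```

```text
clock: 11.5
tool_pos: [0.4692, -0.0749, 0.0457]
tool_rot: [1.867, 1.837, -0.624]
force: [-1.5, -0.1, -0.1]
width: 0.0516
finger_force: 0.0
clock: 12.17
tool_pos: [0.4692, 0.0021, 0.1873]
tool_rot: [1.865, 1.84, -0.622]
force: [0.1, -0.6, -0.0]
width: 0.0511
finger_force: 0.0
[-0.0138288   0.84690153 -0.82750644  1.98053315  1.02151058  1.39433326
 -1.47509658]
wrist shaft 83 u -0.0697 -0.0451 w -0.0055 0.0033 ztop [0.0631 0.0644]
wrist shaft2 207 u -0.0298 0.01 w -0.0053 0.0037 ztop [0.0635 0.0646]
wrist flange 310 u 0.0228 0.0329 w -0.0114 0.0103 ztop [0.0655 0.0712]
wrist handle 723 u 0.0501 0.09 w -0.0092 0.0087 ztop [0.0679 0.0698]
handle end u (expect .1055) 0.10612824750916916
scene shaft 29 u -0.0696 -0.0451 w -0.0053 0.0023 ztop [0.0625 0.0657]
scene shaft2 55 u -0.029 0.0097 w -0.0047 0.0035 ztop [0.0632 0.0661]
scene flange 40 u 0.0212 0.0328 w -0.0125 0.0106 ztop [0.0658 0.0721]
scene handle 116 u 0.0509 0.0897 w -0.0095 0.0097 ztop [0.0672 0.0704]
handle end u (expect .1055) 0.6878286691596414
flange 0.02541410626342941 0.03081282323678257
```

View pics/rest2.png

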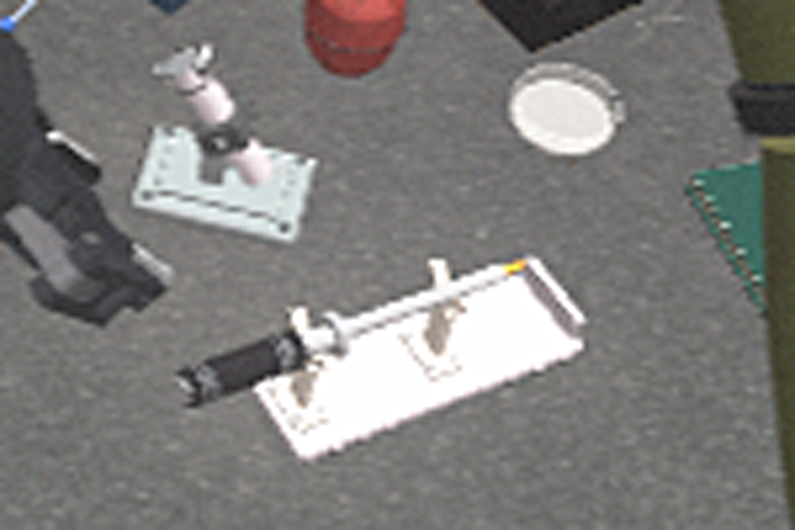

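The rod lies in both forks: flange at crop (330,335), tip at (520,265), within about 1 mm of its places. Next is the cap, using shut fingers.

```bash
cat >> h.py <<'E'
H=M-.0165*mx+.003*a
RV=np.c_[hh,np.cross(-zz,hh),-zz]
def hz(p): return np.array([(p-H)@hh,(p-H)@zz,(p-H)@my])*1000
E
python3 - <<'E'
from h import *
print(H,RV.round(2).tolist(),rel(H-.046*hh+.1*zz,RV))
d=grab('scene');P=d['P'].reshape(-1,3);q=(P-H)
A=np.c_[q@hh,q@zz,q@my]*1000
m=(abs(A[:,2])<14)&(A[:,1]>3)&(A[:,1]<50)&(A[:,0]>-30)&(A[:,0]<30);print(A[m].round(0).astype(int).tolist()[:40])
E
```

```text
[0.55502152 0.19532786 0.12992147] [[0.85, 0.53, -0.0], [0.53, -0.85, -0.0], [0.0, 0.0, -1.0]] (array([0.0457, 0.1694, 0.0413]), array([ 0.586 , -0.3259, -0.9637]))
[[-10, 39, -4], [-10, 39, -1], [-12, 39, -2], [-6, 26, -10], [-11, 40, 3], [-10, 36, 0], [-10, 33, -3], [-9, 27, -7], [-10, 40, 6], [-10, 37, 3], [-10, 34, 1], [-8, 27, -4], [-7, 22, -8], [-10, 37, 7], [-10, 34, 4], [-10, 30, 1], [-7, 21, -5], [-5, 15, -10], [-3, 24, 3], [-9, 32, 6], [-8, 26, 2], [-7, 22, -2], [-5, 15, -6], [-1, 21, 5], [-6, 26, 6], [-7, 26, 5], [-7, 23, 2], [-5, 16, -3], [-3, 8, -8], [-6, 26, 10], [-8, 27, 9], [-7, 23, 5], [-4, 15, 0], [-3, 9, -4], [-6, 24, 10], [-8, 24, 9], [-6, 18, 5], [-3, 9, -1], [-5, 23, 13], [-8, 24, 12]]
```

```bash
python3 -m jog '[{"x":0,"y":0.01,"z":0.03,"wx":0.0586,"wy":-0.0326,"wz":-0.0964},{"x":0.0,"y":0.02,"z":0.06,"wx":0.117,"wy":-0.0652,"wz":-0.193},{"x":0.0,"y":0.04,"z":0.08,"wx":0.176,"wy":-0.0978,"wz":-0.289},{"x":0.005,"y":0.06,"z":0.09,"wx":0.234,"wy":-0.13,"wz":-0.385},{"x":0.01,"y":0.08,"z":0.09,"wx":0.293,"wy":-0.163,"wz":-0.482},{"x":0.015,"y":0.1,"z":0.09,"wx":0.352,"wy":-0.196,"wz":-0.578},{"x":0.02,"y":0.12,"z":0.09,"wx":0.41,"wy":-0.228,"wz":-0.675},{"x":0.03,"y":0.14,"z":0.08,"wx":0.469,"wy":-0.261,"wz":-0.771},{"x":0.04,"y":0.16,"z":0.06,"wx":0.527,"wy":-0.293,"wz":-0.867},{"x":0.0457,"y":0.1694,"z":0.045,"wx":0.586,"wy":-0.326,"wz":-0.964}]' 1
python3 -m jog '[{"x":0,"y":0,"z":0,"wx":0,"wy":0,"wz":0},{"x":0,"y":0,"z":0,"wx":0,"wy":0,"wz":0}]'
python3 - <<'E'
from h import *
st=arm.get_state();print(hz(st['tool_pos']),rel(H-.046*hh+.02*zz,RV),st['q'])
E
```

```text
clock: 13.15
tool_pos: [0.5157, 0.1722, 0.2296]
tool_rot: [-3.014, -0.855, 0.001]
force: [-0.6, -0.4, -1.7]
width: -0.0001
finger_force: 0.0
clock: 13.32
tool_pos: [0.5138, 0.168, 0.2297]
tool_rot: [-3.018, -0.866, 0.013]
force: [-0.7, -0.3, -0.1]
width: 0.0004
finger_force: 0.0
[-49.41430354  99.74669816  -1.47815265] (array([ 0.0021,  0.0031, -0.0797]), array([ 0.0006, -0.0082, -0.0038])) [ 0.09251851  0.69884851 -0.847879    1.79651825  0.62958394  0.94925312
 -2.03921653]
```

```bash
python3 -m jog '[{"x":0.002,"y":0.003,"z":-0.03,"wx":0,"wy":-0.008,"wz":-0.004},{"x":0.002,"y":0.003,"z":-0.06,"wx":0,"wy":-0.008,"wz":-0.004},{"x":0.002,"y":0.003,"z":-0.08,"wx":0,"wy":-0.008,"wz":-0.004},{"x":0.002,"y":0.003,"z":-0.08,"wx":0,"wy":-0.008,"wz":-0.004},{"x":0.0105,"y":0.0083,"z":-0.08,"wx":0,"wy":-0.008,"wz":-0.004},{"x":0.019,"y":0.0135,"z":-0.08,"wx":0,"wy":-0.008,"wz":-0.004},{"x":0.0275,"y":0.0188,"z":-0.08,"wx":0,"wy":-0.008,"wz":-0.004},{"x":0.032,"y":0.0215,"z":-0.08,"wx":0,"wy":-0.008,"wz":-0.004},{"x":0.036,"y":0.024,"z":-0.08,"wx":0,"wy":-0.008,"wz":-0.004}]'
python3 - <<'E'
from h import *
st=arm.get_state();print(hz(st['tool_pos']),st['q'],st['force'])
d=grab('scene');P=d['P'].reshape(-1,3);q=(P-H)
A=np.c_[q@hh,q@zz,q@my]*1000
m=(abs(A[:,2])<14)&(A[:,1]>3)&(A[:,1]<50)&(A[:,0]>-30)&(A[:,0]<45);print(A[m].round(0).astype(int).tolist()[:60])
save(d,'cap1.png',(170,190,300,290),6)
E
```

```text
clock: 14.07
tool_pos: [0.5518, 0.1942, 0.1522]
tool_rot: [-3.02, -0.858, -0.009]
force: [0.0, -0.4, -0.0]
width: 0.0
finger_force: 0.1
[-3.3347834  22.26351269  0.73881389] [ 0.00314408  0.83738101 -0.75889263  1.75312733  0.74335332  0.85610481
 -2.11846341] [ 0.000951   -0.35018094 -0.01811346]
[[-10, 49, -10], [-10, 47, -9], [-9, 43, -13], [-8, 38, -13], [-14, 48, -4], [-9, 36, -12], [-14, 49, -1], [-14, 45, -4], [-10, 35, -11], [-14, 49, 3], [-14, 46, 0], [-14, 43, -3], [-9, 31, -11], [-9, 49, 9], [-11, 50, 9], [-13, 49, 7], [-13, 47, 5], [-13, 44, 2], [-14, 42, 0], [-13, 38, -3], [-1, 44, 13], [-9, 47, 10], [-9, 44, 7], [-12, 46, 7], [-14, 45, 6], [-14, 43, 4], [-14, 39, 0], [-13, 35, -3], [-8, 45, 13], [-10, 44, 11], [-10, 42, 9], [-11, 41, 7], [-14, 42, 6], [-13, 39, 3], [-14, 37, 1], [-12, 31, -3], [-14, 31, -4], [10, 26, 10], [0, 37, 14], [-9, 44, 14], [-9, 41, 11], [-9, 37, 8], [-13, 41, 9], [-15, 41, 8], [-15, 38, 5], [-14, 34, 2], [-13, 30, -2], [-13, 26, -5], [10, 24, 11], [6, 27, 11], [-2, 35, 13], [-9, 38, 12], [-9, 35, 9], [-10, 33, 7], [-14, 37, 7], [-13, 33, 4], [-14, 32, 3], [-13, 26, -2], [10, 21, 12], [7, 22, 11]]
```

View pics/cap1.png

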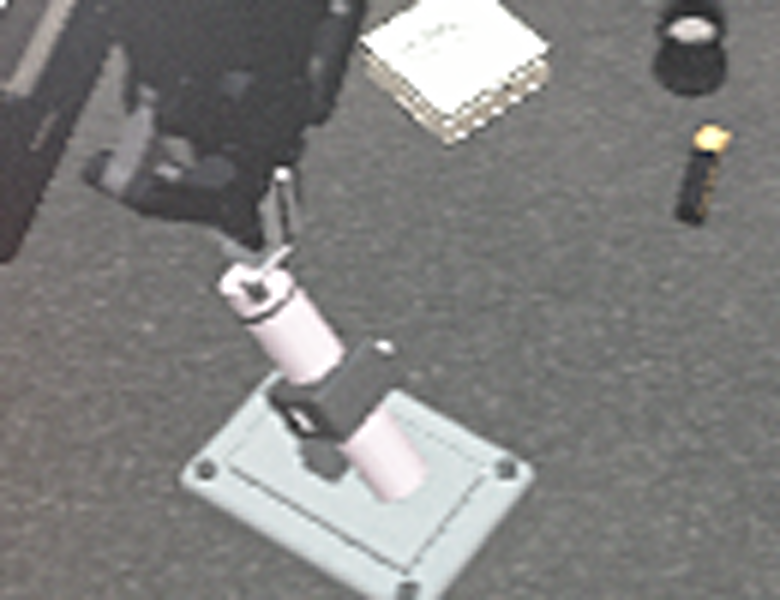

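The finger at (240,235) is pushing the cap at (275,255), now about 60° above level. I'll keep following the arc.

```bash
python3 -m jog '[{"x":0.0051,"y":0.0032,"z":0,"wx":0,"wy":0,"wz":0},{"x":0.0102,"y":0.0063,"z":-0.002,"wx":0,"wy":0,"wz":0},{"x":0.0128,"y":0.0079,"z":-0.006,"wx":0,"wy":0,"wz":0},{"x":0.0153,"y":0.0095,"z":-0.011,"wx":0,"wy":0,"wz":0},{"x":0.0179,"y":0.0111,"z":-0.015,"wx":0,"wy":0,"wz":0},{"x":0.0204,"y":0.0126,"z":-0.018,"wx":0,"wy":0,"wz":0},{"x":0.0238,"y":0.0148,"z":-0.021,"wx":0,"wy":0,"wz":0},{"x":0.0238,"y":0.0148,"z":-0.021,"wx":0,"wy":0,"wz":0}]'
python3 - <<'E'
from h import *
st=arm.get_state();print(hz(st['tool_pos']),st['force'],st['q'])
E
```

```text
clock: 14.78
tool_pos: [0.5751, 0.2086, 0.129]
tool_rot: [-3.021, -0.856, -0.006]
force: [-0.6, 0.3, 0.6]
width: 0.0001
finger_force: 0.0
[24.03477422 -0.95941073  0.66904836] [-0.57565057  0.31297526  0.62838979] [-0.0274395   0.89633329 -0.73855321  1.68379201  0.76010845  0.86671393
 -2.11178062]
```

```bash
python3 -m jog '[{"x":0.0043,"y":0.0026,"z":-0.003,"wx":0,"wy":0,"wz":0},{"x":0.0085,"y":0.0053,"z":-0.006,"wx":0,"wy":0,"wz":0},{"x":0.0085,"y":0.0053,"z":-0.008,"wx":0,"wy":0,"wz":0},{"x":0.0085,"y":0.0053,"z":-0.009,"wx":0,"wy":0,"wz":0},{"x":0.0085,"y":0.0053,"z":-0.009,"wx":0,"wy":0,"wz":0}]'
python3 -m jog '[{"x":0,"y":0,"z":-0.001,"wx":0,"wy":0,"wz":0},{"x":0,"y":0,"z":-0.0015,"wx":0,"wy":0,"wz":0},{"x":0,"y":0,"z":-0.0015,"wx":0,"wy":0,"wz":0}]'
python3 -m jog '[{"x":0,"y":0,"z":-0.001,"wx":0,"wy":0,"wz":0},{"x":0,"y":0,"z":-0.0015,"wx":0,"wy":0,"wz":0},{"x":0,"y":0,"z":-0.0015,"wx":0,"wy":0,"wz":0}]'
```

```text
clock: 15.2
tool_pos: [0.5831, 0.2135, 0.1205]
tool_rot: [-3.021, -0.857, -0.006]
force: [0.6, -0.9, -0.8]
width: -0.0001
finger_force: 0.0
clock: 15.45
tool_pos: [0.5832, 0.2135, 0.1193]
tool_rot: [-3.021, -0.857, -0.007]
force: [1.1, -0.5, -0.6]
width: -0.0002
finger_force: 0.0
clock: 15.7
tool_pos: [0.5833, 0.2135, 0.1177]
tool_rot: [-3.021, -0.857, -0.007]
force: [-0.3, 0.9, -0.4]
width: -0.0002
finger_force: 0.0
```

```bash
for i in 1; do python3 -m jog '[{"x":0,"y":0,"z":-0.001,"wx":0,"wy":0,"wz":0},{"x":0,"y":0,"z":-0.0015,"wx":0,"wy":0,"wz":0},{"x":0,"y":0,"z":-0.0015,"wx":0,"wy":0,"wz":0}]'; done
python3 -m jog '[{"x":0,"y":0,"z":-0.001,"wx":0,"wy":0,"wz":0},{"x":0,"y":0,"z":-0.001,"wx":0,"wy":0,"wz":0}]'
python3 - <<'E'
from h import *
st=arm.get_state();print(hz(st['tool_pos']),st['force'])
d=grab('scene');P=d['P'].reshape(-1,3);L=(P-M)@RM*1000
m=(abs(L[:,1])<16)&(L[:,0]>-25)&(L[:,0]<35)&(L[:,2]>-5)&(L[:,2]<30);print(L[m].round(0).astype(int).tolist()[:60])
save(d,'cap2.png',(170,190,270,260),7.5)
E
```

```text
clock: 15.95
tool_pos: [0.5832, 0.2135, 0.1161]
tool_rot: [-3.021, -0.857, -0.007]
force: [-0.2, -0.8, 1.3]
width: 0.0006
finger_force: 0.0
clock: 16.12
tool_pos: [0.5832, 0.2136, 0.1151]
tool_rot: [-3.021, -0.857, -0.007]
force: [-0.2, 0.7, 0.6]
width: 0.0001
finger_force: 0.0
[ 33.59013013 -14.78963282   0.61404994] [-0.17472573  0.715217    0.58042506]
[[-2, -11, 29], [0, -11, 26], [-7, -3, 30], [2, -10, 24], [-7, 0, 30], [-4, -3, 27], [7, -11, 20], [2, -10, 21], [-7, 3, 30], [-5, 0, 27], [-3, -3, 25], [1, -7, 21], [6, -11, 17], [-7, 4, 28], [-4, 1, 25], [-2, -2, 23], [0, -5, 20], [10, -11, 14], [0, 8, 29], [-3, 8, 28], [-3, 6, 26], [-4, 5, 25], [-2, 2, 23], [1, -2, 20], [1, -4, 18], [0, 12, 29], [1, 9, 26], [-1, 9, 26], [-2, 7, 24], [-2, 5, 22], [2, 1, 19], [1, 0, 18], [3, -3, 15], [15, 14, 27], [8, 15, 28], [5, 15, 28], [1, 14, 28], [0, 13, 27], [3, 10, 24], [5, 7, 21], [-1, 8, 22], [1, 5, 20], [2, 3, 18], [5, -1, 14], [5, -3, 13], [6, -9, 7], [6, -11, 5], [2, -11, 5], [-4, -10, 6], [-9, -10, 7], [-16, -10, 6], [-18, -11, 5], [15, 15, 26], [15, 13, 24], [7, 15, 26], [3, 15, 25], [2, 13, 24], [5, 10, 21], [5, 8, 20], [2, 8, 19]]
```

View pics/cap2.png

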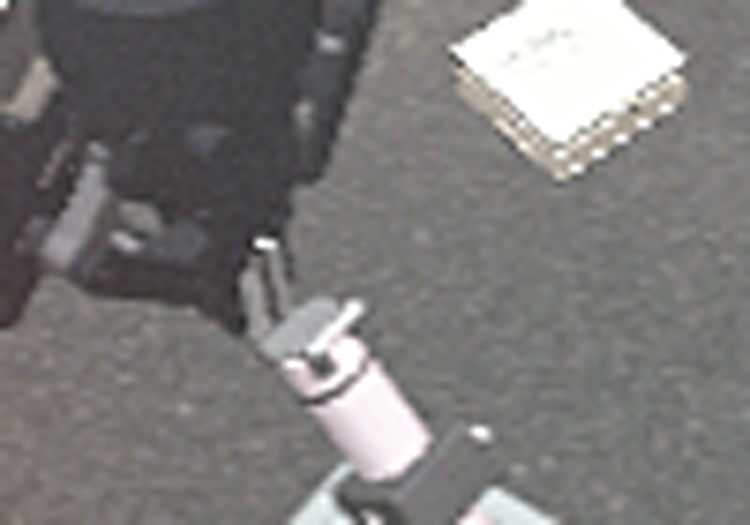

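The cap disc at (300,325) looks nearly flat on the mouth. I'll press until resistance shows.

```bash
python3 -m jog '[{"x":0,"y":0,"z":-0.001,"wx":0,"wy":0,"wz":0},{"x":0,"y":0,"z":-0.001,"wx":0,"wy":0,"wz":0}]'
python3 -m jog '[{"x":0,"y":0,"z":-0.001,"wx":0,"wy":0,"wz":0},{"x":0,"y":0,"z":-0.001,"wx":0,"wy":0,"wz":0}]'
python3 -m jog '[{"x":0,"y":0,"z":-0.001,"wx":0,"wy":0,"wz":0},{"x":0,"y":0,"z":-0.001,"wx":0,"wy":0,"wz":0}]'
```

```text
clock: 16.33
tool_pos: [0.5834, 0.2136, 0.1142]
tool_rot: [-3.021, -0.856, -0.007]
force: [0.2, -0.2, 0.6]
width: -0.0001
finger_force: 0.2
clock: 16.5
tool_pos: [0.5836, 0.2138, 0.1137]
tool_rot: [-3.021, -0.857, -0.008]
force: [0.3, 0.1, 2.9]
width: 0.0002
finger_force: 1.2
clock: 16.67
tool_pos: [0.5841, 0.2142, 0.1131]
tool_rot: [-3.02, -0.856, -0.01]
force: [0.9, -0.5, 5.0]
width: -0.0003
finger_force: 2.0
```

```bash
python3 -m jog '[{"x":0,"y":0,"z":-0.001,"wx":0,"wy":0,"wz":0},{"x":0,"y":0,"z":-0.002,"wx":0,"wy":0,"wz":0},{"x":0,"y":0,"z":-0.002,"wx":0,"wy":0,"wz":0}]'; python3 -m jog '[{"x":0,"y":0,"z":0.02,"wx":0,"wy":0,"wz":0},{"x":0,"y":0,"z":0.05,"wx":0,"wy":0,"wz":0},{"x":0,"y":0,"z":0.09,"wx":0,"wy":0,"wz":0},{"x":-0.02,"y":-0.02,"z":0.13,"wx":0,"wy":0,"wz":0},{"x":-0.05,"y":-0.04,"z":0.15,"wx":0,"wy":0,"wz":0},{"x":-0.08,"y":-0.06,"z":0.16,"wx":0,"wy":0,"wz":0},{"x":-0.08,"y":-0.06,"z":0.16,"wx":0,"wy":0,"wz":0},{"x":-0.08,"y":-0.06,"z":0.16,"wx":0,"wy":0,"wz":0}]'
python3 - <<'E'
from h import *
for n in('wrist','scene','top'):
    d=grab(n);P=d['P'].reshape(-1,3);L=(P-M)@RM*1000
    m=(abs(L[:,1])<12)&(L[:,0]>-12)&(L[:,0]<24)&(L[:,2]>1)&(L[:,2]<20);Q=L[m]
    if m.sum()>8:
        p=np.polyfit(Q[:,0],Q[:,2],1);print(n,m.sum(),'slope',p,'zmax',Q[:,2].max())
    e=P-O;u=e@r_;w=e@np.array([r_[1],-r_[0],0]);zv=P[:,2]
    for lo,hi in((-.07,-.045),(-.03,.01),(.05,.09)):
        k=(u>lo)&(u<hi)&(abs(w)<.012)&(zv>.05)&(zv<.09)
        if k.sum()>3:print(n,'rod',(w[k].min()+w[k].max())/2,zv[k].max())
    if n=='scene':save(d,'end.png',(170,170,440,290),2.9)
E
```

```text
clock: 16.92
tool_pos: [0.5848, 0.2147, 0.1121]
tool_rot: [-3.02, -0.856, -0.014]
force: [0.9, -0.3, 9.2]
width: 0.0
finger_force: 3.9
clock: 17.58
tool_pos: [0.5021, 0.1518, 0.2709]
tool_rot: [3.022, 0.856, 0.007]
force: [0.9, -0.9, -0.5]
width: 0.0001
finger_force: 0.0
wrist 947 slope [-0.00508104  4.28340949] zmax 6.095422654242982
wrist rod -0.0007117489423476425 0.06572341668349513
wrist rod -0.00046835976696386547 0.06569790129734432
wrist rod -0.0003129158166301051 0.07130130565839338
scene 53 slope [0.01138816 5.52632885] zmax 7.265577216637479
scene rod -0.0016569333575076708 0.06551376168901746
scene rod -0.0010911215397290124 0.06725838659771144
scene rod -0.001067138832460326 0.07220734395684625
top rod 0.0003287643799344728 0.07153994242612782
top rod -0.0007395565848427534 0.07139461927514357
top rod 0.00043754006801787187 0.07938765518849134
```

View pics/end.png

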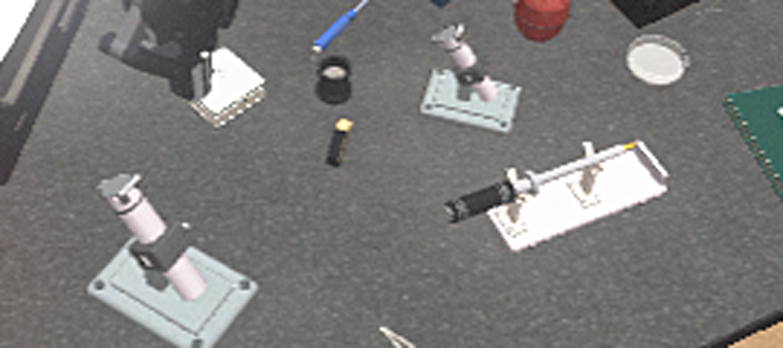

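The cap is flat on the sleeve at (120,185), with a measured slope of about 0.01 rad. The rod is seated in the rest at (545,185), and the loupe and blower stand where they were.

```bash
python3 -c "
from workcell import arm
print(arm.close_job())"
```

```text
the job is handed in; nothing more can be done
None
```

The rod lies level in both forks within about 1 mm, the dust cap is shut to about 0.01 rad, and I handed the job in at about 18 s; no verdict came back, and the mug was not in the last picture.

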